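Roll-check two spare rollers on the surface plate and set the true one in the V-blocks

ROBOT

A 6-joint arm with a two-finger parallel gripper is mounted at the origin on a cart in front of the work surface, level with it; the furniture and walls round the work are solid. World frame = base frame: x ahead of the robot, y to its left, z up, the work surface at z = 0. Lengths are in m, angles in degrees, forces in N, time in s.
With the tool pointing down it reaches from about 0.4 to 0.825 m from the base axis. Payload 7 kg.
Tool frame: the origin (TCP) lies between the finger pads; the fingertips stand 25 mm ahead of it and the grasp point (between the pads) lies 6 mm ahead of it; z points along the fingers, y is the line along which they close (so a half turn about z gives the same grasp; the last joint's range is limited). The gripper opens to 88 mm and grips with 3 to 60 N. Pads are 19 mm wide; open, the fingers measure 130 mm over their backs; the gripper's body (78 mm by 193 mm) begins 47 mm behind the grasp point.
Start: joints at [-48.352, 20.546, 0.682, 0, -70.136, -16.507], TCP at [0.287, -0.611, 0.252] pointing down, gripper open.
Joint ranges: [-176.03, 176.03], [-82.01, 121.73], [-58.28, 71.71], [-173.87, 95.51], [-174.79, -0.11], [-173.66, 173.66]. Speed limits (degrees/s): [136.94, 136.94, 172.46, 180, 180, 180].

INTERFACE

Orientations are given as [roll, pitch, yaw] about the fixed x, y, z axes, in that order (R = Rz(yaw) Ry(pitch) Rx(roll)).
In Python, from plant import status, optics, job gives the robot as it stands. The module is installed in compiled form; this text tells all that it offers.
- The arm moves only by the shell command python3 -m pendant, which reads ROWS from standard input. ROWS is a JSON object whose key "increments" holds a list of rows, 1 to 8 of them, each of 5 numbers: dx, dy, dz in a scale on which 1.0 is 0.4 m, then a turn about the tool's z in fractions of the full range, 1 being 180 degrees, then the finger opening in m; each row is the pose to reach, as a shift and turn from the pose commanded when the command began, along the tool's axes at that moment; what a row does not reach only later rows make up. A row lasts 1/8 s, in which the tool goes at most 0.0625 m and 10.7 degrees, less where a joint would pass 70% of its speed; a pose out of reach is approached as far as the arm can. The fingers move at their own pace and stop on an object; the grip force is fixed at half the most. Time passes only in rows, so rows that do not move let the fingers close. It prints the time, the measured TCP pose, the force, the opening and the grip force at its end. No shift or turn number may pass 1 either way. Input that does not fit is refused with a message, and nothing moves.
- status.get_obs(): the state, without advancing time (a new reading comes with each control period).
- optics.snapshot(name): name is "scene" or "top" or "wrist"; returns a dict with "frame" (384x512x3 uint8, red, green, blue), "z_map" (384x512 float32, m along the optical axis (not along the pixel's ray), 0 where there is no reading), "fovy" (degrees; the focal length in pixels is half the picture's height over the tangent of half this angle, whatever the lens; pixels are square), "cx", "cy" (the principal point, pixels), "k1" (the pictures are not rectified: a ray, as slopes to the right and down, at radius r is drawn at 1 + k1 r^2 times it, then the intrinsics apply), "R" (3x3) and "t" (3): a world point X has camera coordinates R X + t; the wrist camera has in their place "T_tool_cam" (4x4, takes a point from camera to tool coordinates, whose origin is the TCP and whose axes are the flange's). Camera axes: x right, y down, z forward; pixel columns grow to the right and rows downward; lengths in m; the calibration is good to about 2 mm. A picture is of the moment at which its call begins: read the wrist's pose just before it.
- job.close_job(): hands the job in; it is judged then, once.
The state is a dict: "clock": time; "joint_pos": joint angles; "qvel": joint speeds; "tau": joint torques, N m; "tool_pos": TCP position; "orientation": TCP orientation; "force": force on the tool from outside, world axes, zero at the start; "moment": the same for the moment, N m; "opening": finger opening in m; "gripper_force": force on a finger pad.
Only numpy, scipy, OpenCV 4.12 (cv2) and the standard library are available. Lean on these libraries where they do the work, as an engineer would, in place of code of your own. Each camera call takes 0.05 s, during which the arm holds its last target. There are 200 camera calls.

TASK

One of the two spare rollers on the surface plate has worn oval: find out which by pressing closed fingertips lightly on top of a roller and rolling it along the plate for at least a quarter turn; a true one runs on under steady pressure, a worn one rocks and heaves the fingers up. Lay the one that you have rolled and found true in the V-block fixture, down in both Vs, and slide it along until its end bears on the end stop; lay the worn one in the round parts dish. Never bear on a roller with more than about 30 N, and leave everything else where it stands.

Things in the scene. Friction and masses are not known exactly. Their poses are not given: they have to be found in the camera images.
- surface_plate: flat iron surface plate, fixed, 220 mm (its x) by 260 mm (its y), top 32 mm above the bench. Origin at the centre of its underside. The spare rollers lie on it in its -x half, one left and one right, axes roughly along its y, with at least 110 mm of free plate to roll over towards +x. Plate and rollers are hard: each further mm that fingers press down adds roughly 20 N
- plate_top (a point): centre of the surface plate's top face, 32 mm above the bench; z is up out of the plate
- roller_a: spare steel roller on the plate: barrel 70 mm long and 22 mm across, a 12 mm diameter journal standing out 8 mm at each end (86 mm over all), 0.2 kg. One spare is round; the worn one is oval, 22 by 26.5 mm, and lies on its flatter side, so both axes lie 11 mm over the plate and both look alike from above. Origin on the axis at mid-length, own y along the axis; own z, up at first, turns as it rolls
- roller_b: spare steel roller on the plate, the same as roller_a in all but roundness: one of the two is round and one oval, and which is not known beforehand
- v_fixture: V-block fixture, fixed: foot 86 mm (x) by 108 mm (y), 8 mm thick, with two steel V-blocks 8 mm thick centred at y = -27 and +27 mm (46 mm open between them), tops 44 mm above the bench, 90-degree Vs 37 mm wide at the top. On the +y side a bracket 56 mm high carries the stop screw, its face at y = +43 mm. Origin on the underside midway between the V-blocks, y along the Vs towards the stop
- v_seat (a point): where the middle of a true roller lies when it is down in both Vs with its journal end against the stop: 41.6 mm above the bench, midway between the V-blocks. Axes as the fixture's: y along the roller towards the stop, z up. An oval roller sits at least 1.5 mm higher in the Vs, however it is turned
- dish: round stainless parts dish, fixed, 119 mm across the rim and 22 mm high, hollow, with sloping sides; a roller laid across its middle has its axis about 20 mm above the bench. Origin at the centre of its underside
- flow_cup: bystander: small aluminium cup on a ring foot, 55 mm across, 74 mm high; origin under its centre
- hardener: bystander: small brown dropper bottle, 33 mm across, 102 mm high; origin under its centre
- air_cap: bystander: round fluted metal cap, 34 mm across, 24 mm high; origin under its centre
- tape_measure: bystander: black tape measure standing on edge, 34 x 76 x 60 mm; origin under its centre
- marker: bystander: paint marker lying flat, 132 mm long, 15 mm thick; origin under its centre
Things that resemble listed ones, but are neither listed nor needed, are in the scene too. Leave any purple or turquoise look-alike of the roller_a alone.

How it is judged (in metres and radians):
On the way:
1. the true roller (whichever it is: the one whose axis stays 11 mm above the plate) has been rolled a quarter turn on the surface plate with the fingertips bearing on it (((angle between roller_a's own z axis and vertical between 1.2 and 1.94 rad and contact force between the fingers and roller_a above 0.5 N and contact force between roller_a and surface_plate above 0.5 N and z of roller_a in the frame of plate_top between 0.008 and 0.0122 m) or (angle between roller_b's own z axis and vertical between 1.2 and 1.94 rad and contact force between the fingers and roller_b above 0.5 N and contact force between roller_b and surface_plate above 0.5 N and z of roller_b in the frame of plate_top between 0.008 and 0.0122 m))), for 0.05 s.
At the end, for the whole second after the job is handed in: the true roller lies down in both Vs (at its seat height within 1 mm, which the oval one cannot reach), its end within 3 mm of the stop; the oval one lies in the dish (middle within 40 mm of its centre and under 35 mm above the bench); both released and at rest (((x of roller_a in the frame of v_seat between -0.002 and 0.002 m and y of roller_a in the frame of v_seat between -0.003 and 0.002 m and z of roller_a in the frame of v_seat between -0.001 and 0.001 m and angle between the y axis of roller_a and the y axis of v_seat, either way round below 0.05 rad and horizontal distance between roller_b and dish below 0.04 m and z of roller_b in the frame of dish below 0.035 m) or (x of roller_b in the frame of v_seat between -0.002 and 0.002 m and y of roller_b in the frame of v_seat between -0.003 and 0.002 m and z of roller_b in the frame of v_seat between -0.001 and 0.001 m and angle between the y axis of roller_b and the y axis of v_seat, either way round below 0.05 rad and horizontal distance between roller_a and dish below 0.04 m and z of roller_a in the frame of dish below 0.035 m)) and linear speed of each of roller_a, roller_b below 0.03 m/s); the robot touches nothing.
It fails at once if a spare roller is borne on the plate, the V-block fixture (stop included) or the dish with more than 30 N (contact force between any of roller_a, roller_b and surface_plate above 30 N or contact force between any of roller_a, roller_b and v_fixture above 30 N or contact force between any of roller_a, roller_b and dish above 30 N).
It fails at once if a bystander (flow cup, dropper bottle, cap, tape measure, marker) is shoved more than 30 mm (distance of any of flow_cup, hardener, air_cap, tape_measure, marker from where it was at the start of the episode above 0.03 m).
It also fails if it takes over 72 s, if anything falls off the work surface, if the arm or the gripper's body presses on something with over 40 N, if the wrist force passes 120 N, or if a joint passes its speed limit or range.

## Working session

There is one attempt and no reset: what is moved stays moved. The work goes in short steps, Python scripts to look and compute and a shell command to move; the robot and the scene stay as the last step left them, time stands still between calls to the robot, and variables do not carry over. Pictures are saved under pics/ and viewed, at most 10 in all, crops included, and the job is handed in when it is done.

```bash
mkdir -p pics; cat > h.py <<'E'
import numpy as np, cv2
from plant import status, optics, job
from scipy.spatial.transform import Rotation as Ro
def snap(n):
    o=status.get_obs(); s=optics.snapshot(n)
    f=s["frame"].shape[0]/2/np.tan(np.radians(s["fovy"])/2)
    s["K"]=np.array([[f,0,s["cx"]],[0,f,s["cy"]],[0,0,1]])
    if n=="wrist":
        T=np.eye(4);T[:3,:3]=Ro.from_euler("xyz",o["orientation"],degrees=True).as_matrix();T[:3,3]=o["tool_pos"]
        W=T@s["T_tool_cam"]; s["Rc"]=W[:3,:3]; s["c"]=W[:3,3]
    else:
        s["Rc"]=np.array(s["R"]).T; s["c"]=-s["Rc"]@s["t"]
    return s
def rays(s,uv):
    uv=np.asarray(uv,float).reshape(-1,2)
    K=s["K"]; d=(uv-K[:2,2])/K[0,0]; p=d.copy()
    for _ in range(20): p=d/(1+s["k1"]*(p**2).sum(1,keepdims=True))
    return np.c_[p,np.ones(len(p))]
def onplane(s,uv,z):
    r=rays(s,uv)@s["Rc"].T
    return s["c"]+r*((z-s["c"][2])/r[:,2])[:,None]
def cloud(s):
    h,w=s["z_map"].shape; u,v=np.meshgrid(np.arange(w),np.arange(h))
    r=rays(s,np.c_[u.ravel(),v.ravel()])
    P=(r*s["z_map"].reshape(-1,1))@s["Rc"].T+s["c"]
    P[s["z_map"].ravel()==0]=np.nan
    return P.reshape(h,w,3)
def save(s,n): cv2.imwrite("pics/"+n,s["frame"][...,::-1])
E
python3 - <<'E'
from h import *
print(status.get_obs())
a=snap("top");b=snap("scene")
for s in(a,b):print(s["fovy"],s["k1"],s["c"],s["K"])
cv2.imwrite("pics/top.png",cv2.resize(a["frame"],(800,600))[...,::-1]);save(b,"scene.png")
np.savez("top.npz",P=cloud(a),f=a["frame"])
E
```

```text
{'clock': 0.0, 'joint_pos': array([-4.83514053e+01,  2.05918584e+01,  6.33545593e-01, -1.91886682e-02,
       -7.01353121e+01, -1.65075131e+01]), 'qvel': array([ 0.00030287, -0.05460264,  0.02102265,  0.09812607,  0.03365038,
       -0.12872317]), 'tau': array([-6.93799320e-04, -5.82724464e+01,  2.93061680e+01,  6.99759990e+00,
        6.99918033e-03, -1.43747975e-04]), 'tool_pos': array([ 0.28656504, -0.6106597 ,  0.25061907]), 'orientation': array([ 1.79905108e+02, -9.31013966e-03, -1.54865446e+02]), 'force': array([0.19948739, 0.40262497, 0.0457715 ]), 'moment': array([-0.01924815,  0.02399498, -0.02218306]), 'gripper_force': 0.0, 'opening': 0.08805629574118992}
52.03215710488147 -0.10993997197168762 [ 0.44237545 -0.08742778  1.57306542] [[393.3781223    0.         250.97073959]
 [  0.         393.3781223  195.35683722]
 [  0.           0.           1.        ]]
52.37893925311595 -0.08037914996664557 [-0.37618016 -0.60601184  0.55430062] [[390.37661982   0.         261.55852857]
 [  0.         390.37661982 190.80640392]
 [  0.           0.           1.        ]]
```

View pics/top.png

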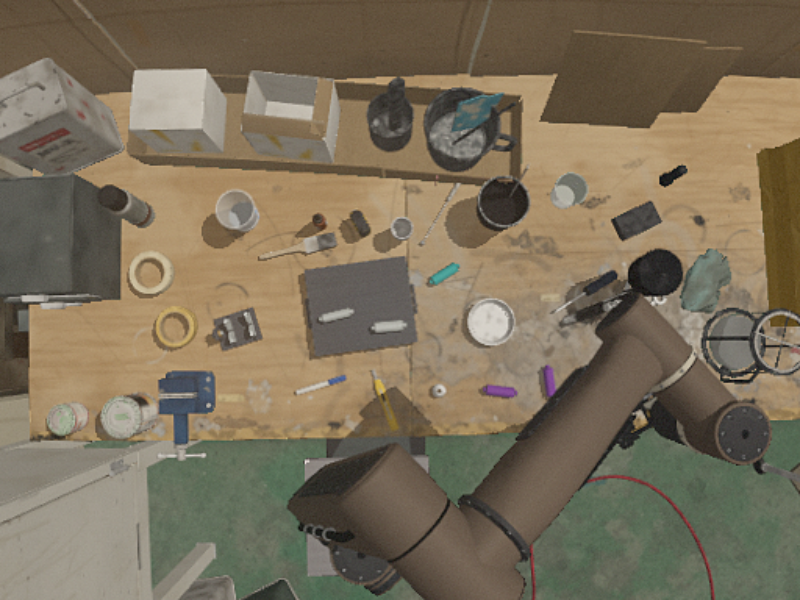

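View pics/scene.png

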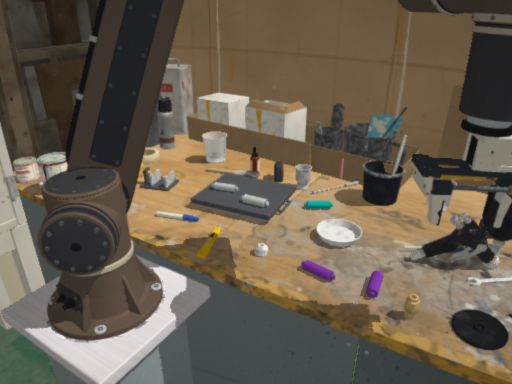

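The top view (800x600) shows two grey rollers on the dark plate at (335,315) and (389,327), which are my candidates. The look-alikes are purple at (500,391) and (549,380) and turquoise at (443,273), and I'm rejecting those. The V-fixture is at (238,328) and the dish at (491,322). Next I'll measure and check one close crop.

```bash
python3 - <<'E'
from h import *
a=snap("top"); P=cloud(a); f=a["frame"]; hsv=cv2.cvtColor(f,cv2.COLOR_RGB2HSV)
# plate: dark mask near (230,196)
g=f.max(2)
roi=np.zeros(g.shape,np.uint8); roi[160:232,190:272]=1
pl=((hsv[...,2]<115)&(hsv[...,1]<90)&(P[...,2]>.02)&(P[...,2]<.06)|((P[...,2]>.022)&(P[...,2]<.07)))&(roi>0)
c=max(cv2.findContours(pl.astype(np.uint8),0,2)[0],key=cv2.contourArea)
r=cv2.minAreaRect(c); bx=cv2.boxPoints(r); print("plate",onplane(a,bx,.032).round(4).tolist(),onplane(a,r[0],.032).round(4), np.nanmedian(P[c[:,0,1],c[:,0,0],2]))
ro=((f.min(2)>120)&(roi>0)).astype(np.uint8)
for c in cv2.findContours(ro,0,2)[0]:
    if cv2.contourArea(c)<40: continue
    m=np.zeros_like(ro);cv2.drawContours(m,[c],-1,1,-1); q=np.argwhere(m)[:,::-1]
    w=onplane(a,q,.043); r=cv2.minAreaRect(w[:,:2].astype(np.float32)); u,s,v=np.linalg.svd(w[:,:2]-w[:,:2].mean(0),full_matrices=0)
    print("roller",q.mean(0),w.mean(0).round(4),r,"axis deg",np.degrees(np.arctan2(v[0,1],v[0,0])),"zmax",np.nanpercentile(P[m>0][:,2],[50,95]))
di=((f.min(2)>150)).astype(np.uint8); di[:180]=0;di[235:]=0;di[:,:290]=0;di[:,335:]=0
c=max(cv2.findContours(di,0,2)[0],key=cv2.contourArea); q=cv2.minEnclosingCircle(c); print("dish",q,onplane(a,q[0],.022), onplane(a,[q[0][0]+q[1],q[0][1]],.022))
# fixture by height
sel=(P[...,2]>.03)&(P[...,2]<.07); sel[:190]=0;sel[230:]=0;sel[:,:130]=0;sel[:,172:]=0
p=P[sel]; print("fix",len(p), cv2.minAreaRect(p[:,:2].astype(np.float32)), p[p[:,2]>.049].mean(0))
cv2.imwrite("pics/c.png",np.vstack([cv2.resize(f[185:235,125:180],(550,500),interpolation=2)])[...,::-1])
cv2.imwrite("pics/r.png",cv2.resize(f[155:235,185:340],(775,400),interpolation=2)[...,::-1])
E
```

```text
plate [[0.6332, 0.1446, 0.032], [0.6629, -0.1127, 0.032], [0.4445, -0.1377, 0.032], [0.4146, 0.1172, 0.032]] [[0.5383 0.0026 0.032 ]] 0.03191117818507483
roller [248.71666667 208.3       ] [ 0.4854 -0.0682  0.043 ] ((0.4852988123893738, -0.06920096278190613), (0.023868873715400696, 0.08622267842292786), 2.7272162437438965) axis deg 93.53304504813362 zmax [0.05233858 0.0590859 ]
roller [214.91176471 201.21568627] [0.5168 0.0628 0.043 ] ((0.5165948867797852, 0.06275460869073868), (0.018962426111102104, 0.0880858525633812), 12.359068870544434) axis deg -78.42609736193289 zmax [0.05222839 0.05861866]
roller [266.37931034 178.52873563] [ 0.5996 -0.1405  0.043 ] ((0.597744882106781, -0.14090649783611298), (0.03517768159508705, 0.04710714891552925), 88.22086334228516) axis deg -146.24603269879825 zmax [0.0005469  0.00608697]
dish ((314.25, 205.3333282470703), 15.416769981384277) [[ 0.48993975 -0.32702855  0.022     ]] [[ 0.48807838 -0.38831035  0.022     ]]
fix 117 ((0.486940860748291, 0.3290579915046692), (0.06173659861087799, 0.10208839178085327), 16.26873016357422) [0.47715525 0.36049951 0.05503986]
```

View pics/r.png

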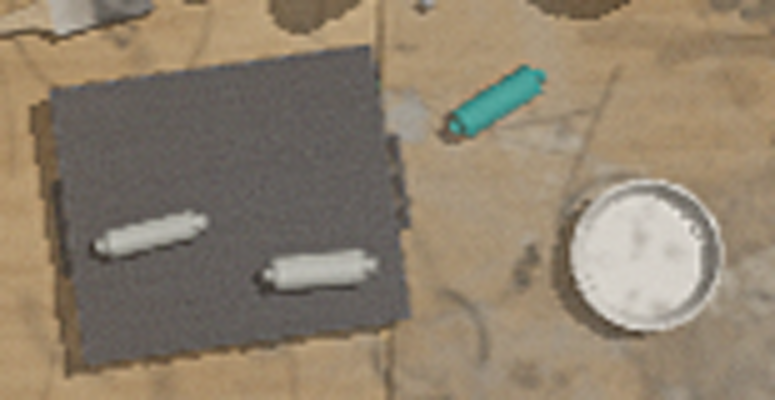

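View pics/c.png

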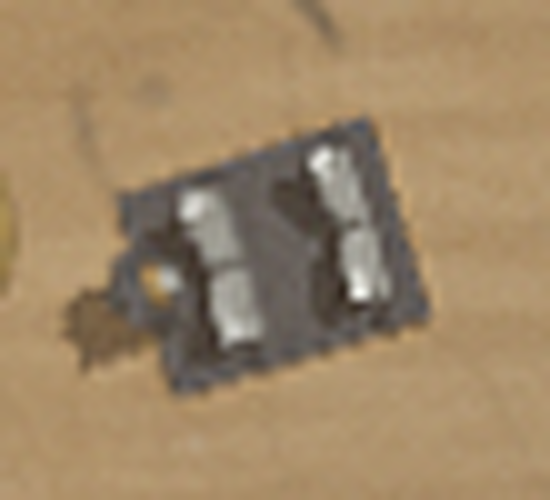

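The crops confirm the choice: grey rollers at crop (152,233) and (318,270), and the fixture's stop screw on the left, i.e. world +y. I'll test the right roller first, so I'm moving above it with the fingers closed.

Careful with the scale: shifts go in shares of 0.4 m and turns go in shares of 180 degrees. That gives: -0.3 m / 0.4 = -0.75, -68.4 degrees / 180 = -0.38.

```bash
echo '{"increments":[[-0.75,0.75,0,-0.38,0],[-0.75,0.75,0,-0.38,0],[-0.75,0.75,0,-0.38,0],[-0.75,0.75,0,-0.38,0],[-0.75,0.75,0,-0.38,0],[-0.75,0.75,0,-0.38,0],[-0.75,0.75,0,-0.38,0],[-0.75,0.75,0,-0.38,0]]}' | python3 -m pendant; cat >> h.py <<'E'
def to(x,y,z,psi=None):
    o=status.get_obs(); R=Ro.from_euler("xyz",o["orientation"],degrees=True).as_matrix()
    d=R.T@(np.array([x,y,z])-o["tool_pos"]); t=0 if psi is None else (o["orientation"][2]-psi+180)%360-180
    print("tool shift",d.round(4),"turn",round(t,2),"dist",np.linalg.norm(d).round(3),"clock",o["clock"],"F",o["force"].round(1))
E
python3 -c "
from h import *
to(.485,-.068,.2,-86.5)"
```

```text
clock: 1.15
tool_pos: [0.4318, -0.2094, 0.2518]
orientation: [-180.0, 0.0, -86.2]
force: [-0.0, -1.6, -0.5]
opening: 0.013
gripper_force: 0.0
tool shift [-0.1375 -0.0625  0.0518] turn 0.35 dist 0.16 clock 1.15 F [-0.  -1.6 -0.5]
```

In the tool's units: -0.137 m / 0.4 = -0.3425, -0.1 m / 0.4 = -0.25.

```bash
echo '{"increments":[[-0.125,-0.05,0.05,0,0],[-0.25,-0.1,0.075,0,0],[-0.3425,-0.155,0.075,0,0],[-0.3425,-0.155,0.075,0,0],[-0.3425,-0.155,0.075,0,0]]}' | python3 -m pendant
python3 - <<'E'
from h import *
w=snap("wrist"); save(w,"w1.png"); print(w["T_tool_cam"].round(3),w["k1"],w["fovy"]); to(.485,-.068,.2)
P=cloud(w); np.savez("w1",P=P,f=w["frame"])
print(P[::48,::64,2].round(3))
E
```

```text
clock: 1.78
tool_pos: [0.484, -0.072, 0.2213]
orientation: [180.0, -0.0, -86.5]
force: [0.6, -0.1, 0.4]
opening: 0.0005
gripper_force: 0.0
[[-0.001 -0.968 -0.249  0.067]
 [ 1.    -0.001 -0.001  0.   ]
 [ 0.001 -0.249  0.968 -0.133]
 [ 0.     0.     0.     1.   ]] -0.06718455417577944 68.41301800138221
tool shift [-0.0042 -0.0014  0.0214] turn 0 dist 0.022 clock 1.825 F [ 0.1 -0.8  0.1]
[[ 0.     0.002 -0.     0.     0.023  0.001 -0.     0.002]
 [-0.001 -0.     0.001  0.001  0.     0.001 -0.    -0.001]
 [ 0.002  0.001 -0.    -0.002 -0.    -0.001  0.01  -0.   ]
 [ 0.072  0.038  0.033  0.032  0.032  0.    -0.     0.001]
 [ 0.002 -0.     0.032  0.032  0.053  0.001  0.001  0.012]
 [ 0.276  0.     0.286  0.286  0.219  0.286 -0.    -0.118]
 [ 0.281  0.015  0.033  0.286  0.243  0.286  0.    -0.747]
 [ 0.306  0.306  0.306  0.307  0.307  0.307  0.305  0.304]]
```

View pics/w1.png

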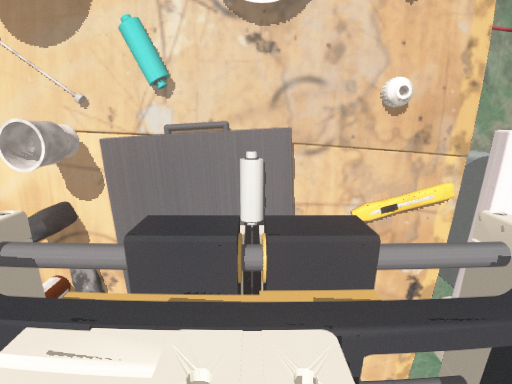

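The wrist view shows the roller's front part at (251,185), lined up with the tool's x. The plate's far edge is at row 130 and the fingers are closed at (253,258). Now to measure the roller's axis line.

```bash
python3 - <<'E'
from h import *
d=np.load("w1.npz");P=d["P"];f=d["f"]
m=(P[...,2]>.040)&(P[...,2]<.06)&(f.min(2)>110); m[:,:225]=0;m[:,280:]=0;m[:140]=0;m[222:]=0
p=P[m]; u=(p[:,:2]); print(len(p),u.min(0),u.max(0),np.percentile(p[:,2],[50,95,99]))
# axis line: ridge points, bins along y
top=p
for lo in np.arange(p[:,1].min(),p[:,1].max(),.008):
    s=p[(p[:,1]>=lo)&(p[:,1]<lo+.008)]; print(lo.round(4),s[:,0].min().round(4),s[:,0].max().round(4),((s[:,0].min()+s[:,0].max())/2).round(4),s[:,2].max().round(4))
E
```

```text
1534 [ 0.46979624 -0.11207525] [ 0.49969279 -0.03342982] [0.05279671 0.05482688 0.05535833]
-0.1121 0.4746 0.4943 0.4844 0.0523
-0.1041 0.4731 0.4997 0.4864 0.0559
-0.0961 0.4735 0.498 0.4858 0.0561
-0.0881 0.473 0.4977 0.4853 0.0562
-0.0801 0.4724 0.4973 0.4848 0.0555
-0.0721 0.4719 0.4969 0.4844 0.0558
-0.0641 0.4713 0.4965 0.4839 0.0554
-0.0561 0.4707 0.4962 0.4835 0.056
-0.0481 0.4701 0.4958 0.483 0.0554
-0.0401 0.4698 0.4954 0.4826 0.0551
```

The right roller measures about 25 mm wide and the left about 19 mm in the top view, which suggests the right is oval. Only feel settles it, so I'll roll the left one, the likely true roller.

```bash
python3 -c "
from h import *
to(.516,.057,.2,-78.4)"
```

```text
tool shift [-0.1271 -0.04    0.0213] turn -8.12 dist 0.135 clock 1.825 F [ 0.1 -0.8  0.1]
```

In the tool's units: -0.127 m / 0.4 = -0.3175, -0.1 m / 0.4 = -0.25, -8.1 degrees / 180 = -0.045.

```bash
echo '{"increments":[[-0.125,-0.0375,0.025,-0.0222,0],[-0.25,-0.075,0.05,-0.045,0],[-0.3175,-0.1,0.0525,-0.045,0],[-0.3175,-0.1,0.0525,-0.045,0],[-0.3175,-0.1,0.0525,-0.045,0]]}' | python3 -m pendant
cat >> h.py <<'E'
def roller(w,x,y,ang,zc=.043,band=.035):
    """fit roller outline near x,y: points above zc-0.003, within 60mm"""
    P=cloud(w); f=w["frame"].astype(int)
    m=(P[...,2]>zc-.003)&(P[...,2]<zc+.02)&(f.min(2)>110)&(np.hypot(P[...,0]-x,P[...,1]-y)<.06)
    n,l,st,_=cv2.connectedComponentsWithStats(m.astype(np.uint8)); k=1+np.argmax(st[1:,4]); p=P[l==k]
    a=np.radians(ang); e=np.array([np.cos(a),np.sin(a)]); nn=np.array([-e[1],e[0]])
    q=p[:,:2]-[x,y]; s=q@e; t=q@nn; S=[];M=[];W=[]
    for lo in np.arange(s.min(),s.max()-.004,.004):
        k=(s>=lo)&(s<lo+.004)
        if k.sum()>8: S.append(lo+.002);M.append((t[k].min()+t[k].max())/2);W.append(np.ptp(t[k]))
    S,M,W=map(np.array,(S,M,W)); k=W>np.median(W)-.003; b=np.polyfit(S[k],M[k],1)
    ad=ang+np.degrees(np.arctan(b[0]))
    for i in (s.min(),s.max(),0): print("s",round(i,4),"pt",(np.array([x,y])+i*e+np.polyval(b,i)*nn).round(4))
    print("axis",round(ad,2),"width",np.median(W).round(4),"z",np.percentile(p[:,2],[50,95]).round(4))
E
python3 - <<'E'
from h import *
w=snap("wrist"); to(0,0,0,-78.4); roller(w,.5168,.0628,101.6)
E
```

```text
clock: 2.45
tool_pos: [0.516, 0.0566, 0.2005]
orientation: [180.0, -0.0, -78.4]
force: [-0.3, 0.1, 1.0]
opening: 0.0005
gripper_force: 0.0
tool shift [-0.048   0.5169  0.2007] turn -0.05 dist 0.557 clock 2.5 F [ 0.6 -0.3  0.9]
s -0.0444 pt [0.5256 0.0193]
s 0.033 pt [0.5083 0.0947]
s 0 pt [0.5157 0.0626]
axis 102.93 width 0.021 z [0.0523 0.0544]
```

```bash
python3 -c "
from h import *
to(.5111,.0601,.082,-77.3)"
```

```text
tool shift [-0.0046  0.0041  0.1186] turn -1.15 dist 0.119 clock 2.5 F [ 0.6 -0.3  0.9]
```

In the tool's units: 0.116 m / 0.4 = 0.29, 0.1 m / 0.4 = 0.25, -1.1 degrees / 180 = -0.0061.

```bash
echo '{"increments":[[-0.0115,0.0103,0.075,-0.0061,0],[-0.0115,0.0103,0.175,-0.0061,0],[-0.0115,0.0103,0.25,-0.0061,0],[-0.0115,0.0103,0.29,-0.0061,0],[-0.0115,0.0103,0.29,-0.0061,0],[-0.0115,0.0103,0.29,-0.0061,0]]}' | python3 -m pendant; echo '{"increments":[[0,0,0.0025,0,0],[0,0,0.005,0,0],[0,0,0.005,0,0]]}' | python3 -m pendant
```

```text
clock: 3.25
tool_pos: [0.5119, 0.061, 0.0855]
orientation: [-179.9, 0.0, -77.3]
force: [-0.3, 1.3, -0.3]
opening: 0.0008
gripper_force: 0.0
clock: 3.62
tool_pos: [0.5115, 0.0615, 0.0828]
orientation: [-180.0, 0.0, -77.3]
force: [-0.8, 0.2, 1.0]
opening: 0.0
gripper_force: 0.0
```

In the tool's units: 0.002 m / 0.4 = 0.005, 0.001 m / 0.4 = 0.0025.

```bash
for i in 1 ; do echo '{"increments":[[0,0,0.0025,0,0],[0,0,0.005,0,0],[0,0,0.005,0,0]]}' | python3 -m pendant; echo '{"increments":[[0,0,0.0013,0,0],[0,0,0.0013,0,0]]}' | python3 -m pendant;  echo '{"increments":[[0,0,0.0013,0,0],[0,0,0.0013,0,0]]}' | python3 -m pendant; python3 -c "
from h import *
for i in range(6): print(status.get_obs()['force'].round(2))"; done
```

```text
clock: 4.0
tool_pos: [0.5113, 0.0615, 0.0804]
orientation: [180.0, -0.0, -77.3]
force: [-0.1, -0.9, -0.1]
opening: 0.0003
gripper_force: 0.0
clock: 4.25
tool_pos: [0.5114, 0.0615, 0.08]
orientation: [180.0, -0.0, -77.3]
force: [-0.3, -0.7, 0.3]
opening: 0.0
gripper_force: 0.0
clock: 4.5
tool_pos: [0.5114, 0.0615, 0.0795]
orientation: [180.0, -0.0, -77.3]
force: [0.3, -0.2, -0.1]
opening: 0.0005
gripper_force: 0.0
[ 0.28 -0.22 -0.06]
[ 0.28 -0.22 -0.06]
[ 0.28 -0.22 -0.06]
[ 0.28 -0.22 -0.06]
[ 0.28 -0.22 -0.06]
[ 0.28 -0.22 -0.06]
```

In the tool's units: 0.0003 m / 0.4 = 0.0008.

```bash
echo '{"increments":[[0,0,0.0008,0,0],[0,0,0.0008,0,0]]}' | python3 -m pendant|grep -E "pos|force:"; echo '{"increments":[[0,0,0.0008,0,0],[0,0,0.0008,0,0]]}' | python3 -m pendant|grep -E "pos|force:"
```

```text
tool_pos: [0.5115, 0.0615, 0.0793]
force: [0.0, 1.1, 1.1]
gripper_force: 0.1
tool_pos: [0.5117, 0.0615, 0.0792]
force: [-0.5, -0.4, 3.3]
gripper_force: 1.2
```

In the tool's units: 0.0002 m / 0.4 = 0.0005.

```bash
echo '{"increments":[[0,0,0.0005,0,0],[0,0,0.0005,0,0]]}' | python3 -m pendant|grep -E "pos|force:"
```

```text
tool_pos: [0.5118, 0.0615, 0.0791]
force: [-0.4, -0.2, 4.5]
gripper_force: 2.5
```

In contact at about 4.5 N. First a small roll of 6 mm at the fingertip, about 0.27 rad. An oval roller would add roughly 7–9 N.

In the tool's units: -0.006 m / 0.4 = -0.015, -0.0045 m / 0.4 = -0.0113.

```bash
echo '{"increments":[[0,-0.0038,0,0,0],[0,-0.0075,0,0,0],[0,-0.0113,0,0,0],[0,-0.015,0,0,0],[0,-0.015,0,0,0]]}' | python3 -m pendant|grep -E "pos|force:"
```

```text
tool_pos: [0.5179, 0.063, 0.0791]
force: [0.3, 0.4, 5.2]
gripper_force: 2.6
```

Steady at 5.2 N, so I'll roll further in small steps.

In the tool's units: -0.004 m / 0.4 = -0.01, -0.002 m / 0.4 = -0.005.

```bash
echo '{"increments":[[0,-0.005,0,0,0],[0,-0.01,0,0,0],[0,-0.01,0,0,0]]}' | python3 -m pendant|grep -E "pos|force:"; echo '{"increments":[[0,-0.005,0,0,0],[0,-0.01,0,0,0],[0,-0.01,0,0,0]]}' | python3 -m pendant|grep -E "pos|force:"
```

```text
tool_pos: [0.5218, 0.0638, 0.0792]
force: [-0.2, 0.8, 5.4]
gripper_force: 2.7
tool_pos: [0.5257, 0.0647, 0.0792]
force: [0.6, -0.7, 5.2]
gripper_force: 2.7
```

In the tool's units: -0.006 m / 0.4 = -0.015, -0.004 m / 0.4 = -0.01.

```bash
echo '{"increments":[[0,-0.005,0,0,0],[0,-0.01,0,0,0],[0,-0.015,0,0,0],[0,-0.015,0,0,0]]}' | python3 -m pendant|grep -E "pos|force:"; echo '{"increments":[[0,-0.0038,0,0,0],[0,-0.0075,0,0,0],[0,-0.0075,0,0,0]]}' | python3 -m pendant|grep -E "pos|force:"; python3 - <<'E'
from h import *
w=snap("wrist"); roller(w,.527,.064,102.9)
E
```

```text
tool_pos: [0.5313, 0.066, 0.0788]
force: [0.9, -0.7, 4.9]
gripper_force: 2.4
tool_pos: [0.5339, 0.0666, 0.0787]
force: [-0.4, -0.2, 5.4]
gripper_force: 2.3
s -0.0432 pt [0.5362 0.0218]
s -0.0062 pt [0.5287 0.0581]
s 0 pt [0.5274 0.0641]
axis 101.77 width 0.021 z [0.0517 0.0545]
```

The roller has moved 10.9 mm for 22.6 mm of finger travel, so it rolled without slip (about 1 rad) under steady force. I'll lift, re-seat the fingers behind the top and finish the quarter turn.

In the tool's units: 0.0125 m / 0.4 = 0.0313, -0.004 m / 0.4 = -0.01.

```bash
echo '{"increments":[[0,0,-0.01,0,0],[0,0,-0.01,0,0],[0,0.0313,-0.01,0,0],[0,0.0313,-0.01,0,0],[0,0.0313,-0.0038,0,0],[0,0.0313,-0.0013,0,0],[0,0.0313,-0.0013,0,0]]}' | python3 -m pendant|grep -E "pos|force:"; python3 - <<'E'
from h import *
w=snap("wrist"); roller(w,.527,.064,102.9)
E
```

```text
tool_pos: [0.5218, 0.0638, 0.0792]
force: [0.5, -0.4, 0.1]
gripper_force: 0.2
s -0.0433 pt [0.5359 0.0216]
s -0.0046 pt [0.5286 0.0596]
s 0 pt [0.5277 0.0642]
axis 100.84 width 0.0212 z [0.0519 0.0545]
```

In the tool's units: 0.0003 m / 0.4 = 0.0008.

```bash
echo '{"increments":[[0,0,0.0008,0,0],[0,0,0.0008,0,0]]}' | python3 -m pendant|grep -E "pos|force:"; echo '{"increments":[[0,0,0.0005,0,0],[0,0,0.0005,0,0]]}' | python3 -m pendant|grep -E "pos|force:"
```

```text
tool_pos: [0.5219, 0.0638, 0.0791]
force: [0.0, -0.4, 1.2]
gripper_force: 0.9
tool_pos: [0.5219, 0.0639, 0.079]
force: [-0.4, 0.1, 4.7]
gripper_force: 2.0
```

In the tool's units: -0.006 m / 0.4 = -0.015, -0.0045 m / 0.4 = -0.0113.

```bash
echo '{"increments":[[0,-0.0038,0,0,0],[0,-0.0075,0,0,0],[0,-0.0113,0,0,0],[0,-0.015,0,0,0],[0,-0.015,0,0,0]]}' | python3 -m pendant|grep -E "pos|force:"; echo '{"increments":[[0,-0.005,0,0,0],[0,-0.01,0,0,0],[0,-0.015,0,0,0],[0,-0.0175,0,0,0],[0,-0.0175,0,0,0]]}' | python3 -m pendant|grep -E "pos|force:"; python3 - <<'E'
from h import *
w=snap("wrist"); roller(w,.533,.066,102.)
E
```

```text
tool_pos: [0.5282, 0.0653, 0.0792]
force: [0.7, -0.1, 5.6]
gripper_force: 2.6
tool_pos: [0.5351, 0.0668, 0.0792]
force: [0.5, -0.1, 5.0]
gripper_force: 2.6
s -0.0438 pt [0.5428 0.0233]
s -0.0073 pt [0.5355 0.0591]
s 0 pt [0.534  0.0662]
axis 101.52 width 0.0213 z [0.0521 0.0547]
```

Left roller confirmed true: steady 5 N over about 1.6 rad. Next I lift, open to straddle it and grasp it across the barrel.

In the tool's units: -0.04 m / 0.4 = -0.1, -0.03 m / 0.4 = -0.075, 1.2 degrees / 180 = 0.0067.

```bash
echo '{"increments":[[0,0,-0.075,0,0.06],[0,0,-0.1,0,0.06],[0,0,-0.1,0.0067,0.06],[0,0,-0.1,0.0067,0.06],[0,0,-0.1,0.0067,0.06]]}' | python3 -m pendant; python3 - <<'E'
from h import *
w=snap("wrist"); roller(w,.534,.066,102.);to(.5342,.0654,.0595,-78.5)
E
```

```text
clock: 10.9
tool_pos: [0.5339, 0.0664, 0.1179]
orientation: [179.9, -0.0, -78.5]
force: [-0.1, -0.8, -0.4]
opening: 0.0446
gripper_force: 0.0
s -0.0437 pt [0.5403 0.0227]
s 0.0229 pt [0.5261 0.0877]
s 0 pt [0.531  0.0654]
axis 102.34 width 0.0207 z [0.0523 0.0545]
tool shift [ 0.0011 -0.0001  0.0585] turn 0.04 dist 0.059 clock 10.95 F [ 0.6 -0.2  0.6]
```

In the tool's units: 0.058 m / 0.4 = 0.145, 0.0025 m / 0.4 = 0.0063.

```bash
echo '{"increments":[[0.0025,0.0063,0.05,0,0.05],[0.0025,0.0063,0.1,0,0.05],[0.0025,0.0063,0.125,0,0.05],[0.0025,0.0063,0.14,0,0.05],[0.0025,0.0063,0.145,0,0.05],[0.0025,0.0063,0.145,0,0.05]]}' | python3 -m pendant; echo '{"increments":[[0,0,0,0,0],[0,0,0,0,0],[0,0,0,0,0],[0,0,0,0,0],[0,0,0,0,0]]}' | python3 -m pendant
```

```text
clock: 11.7
tool_pos: [0.5323, 0.0653, 0.0611]
orientation: [-180.0, 0.0, -78.5]
force: [-0.7, 0.4, 1.1]
opening: 0.05
gripper_force: 0.0
clock: 12.32
tool_pos: [0.5319, 0.0651, 0.0608]
orientation: [180.0, -0.0, -78.5]
force: [-1.4, -0.0, 2.1]
opening: 0.0211
gripper_force: 29.9
```

In the tool's units: -0.25 m / 0.4 = -0.625, -0.06 m / 0.4 = -0.15, 4.5 degrees / 180 = 0.025.

```bash
python3 -c "
from h import *
to(.47,.40,.2,-74)"; echo '{"increments":[[0,0,-0.15,0,0],[0,0,-0.3,0,0],[-0.125,0,-0.35,0,0],[-0.25,0,-0.35,0.0222,0],[-0.375,0,-0.35,0.0222,0],[-0.5,0,-0.35,0.0222,0],[-0.625,0,-0.35,0.025,0],[-0.625,0,-0.35,0.025,0]]}' | python3 -m pendant; python3 -c "
from h import *
to(.47,.39,.2,-74)"
```

```text
tool shift [-0.3405 -0.0063 -0.1392] turn -4.46 dist 0.368 clock 12.325 F [-1.4 -0.   2.1]
clock: 13.32
tool_pos: [0.4812, 0.313, 0.2]
orientation: [180.0, -0.0, -82.8]
force: [0.1, -0.5, -2.3]
opening: 0.0213
gripper_force: 29.9
tool shift [-0.0778  0.0014  0.    ] turn -8.78 dist 0.078 clock 13.325 F [ 0.1 -0.5 -2.3]
```

In the tool's units: -0.078 m / 0.4 = -0.195, -0.05 m / 0.4 = -0.125, -8.8 degrees / 180 = -0.0489.

```bash
echo '{"increments":[[-0.125,0.0025,0,-0.0278,0],[-0.195,0.0025,0,-0.0489,0],[-0.195,0.0025,0,-0.0489,0],[-0.195,0.0025,0,-0.0489,0]]}' | python3 -m pendant; python3 - <<'E'
from h import *
w=snap("wrist"); save(w,"w2.png"); P=cloud(w); np.savez("w2",P=P,f=w["frame"],Rc=w["Rc"],c=w["c"],K=w["K"],k1=w["k1"])
E
```

```text
clock: 13.82
tool_pos: [0.4713, 0.3866, 0.2003]
orientation: [179.9, -0.0, -74.2]
force: [-0.6, -0.5, -2.0]
opening: 0.0209
gripper_force: 29.9
```

View pics/w2.png

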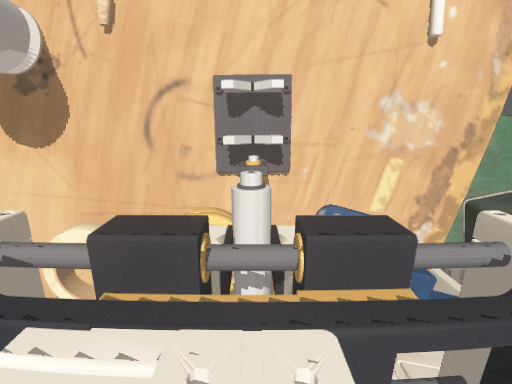

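The fixture is in clear view: V-blocks at rows 85 and 140 with V bottoms near column 253, and the stop at (253,160). The held roller is at (251,205). Now to measure the fixture frame and the roller in the hand.

```bash
python3 - <<'E'
from h import *
d=np.load("w2.npz");P=d["P"];f=d["f"].astype(int);w=dict(Rc=d["Rc"],c=d["c"],K=d["K"],k1=float(d["k1"]),frame=d["f"])
C=[]
for r0,r1,n in((76,98,"far -y"),(130,151,"near +y")):
    m=np.zeros(f.shape[:2],np.uint8); m[r0:r1,212:295]=(f[r0:r1,212:295].min(2)>125)
    q=np.argwhere(m)[:,::-1]
    w3=onplane(w,q,.044)[:,:2]; R=cv2.minAreaRect(w3.astype(np.float32))
    print(n,q.min(0),q.max(0),"size",np.round(R[1],4),"c",np.round(R[0],4),R[2])
    # outer ends at z .044 (tops)
    C.append(R[0]); p=P[m>0]; print("   z",np.nanpercentile(p[:,2],[2,50,98]).round(4))
C=np.array(C); v=C[1]-C[0]; print("spacing",np.linalg.norm(v),"axis",np.degrees(np.arctan2(v[1],v[0])),"mid",C.mean(0))
# foot
m=((P[...,2]>.004)&(P[...,2]<.06)).astype(np.uint8); m[:60]=0;m[180:]=0;m[:,:200]=0;m[:,305:]=0
m2=((f.max(2)<110)|(m>0)).astype(np.uint8); m2[:68]=0;m2[173:]=0;m2[:,:205]=0;m2[:,300:]=0
c=max(cv2.findContours(m2,0,2)[0],key=cv2.contourArea); b=onplane(w,c[:,0],.008)[:,:2].astype(np.float32); R=cv2.minAreaRect(b); print("foot",R)
k=(P[...,2]>.046)&(P[...,2]<.065); k[:145]=0;k[180:]=0;k[:,:235]=0;k[:,275:]=0; p=P[k]; print("stop",len(p),p.min(0),p.max(0),p.mean(0))
# roller in hand
m=np.zeros(f.shape[:2],bool); m[165:220,225:280]=f[165:220,225:280].min(2)>110
m&=(P[...,2]>.15)
p=P[m]; T=status.get_obs(); Rt=Ro.from_euler("xyz",T["orientation"],degrees=True).as_matrix(); q=(p-T["tool_pos"])@Rt
print("roller tool x range",q.min(0),q.max(0))
for lo in np.arange(.02,.05,.005):
    s=q[(q[:,0]>lo)&(q[:,0]<lo+.005)]
    if len(s): print(lo.round(3),s[:,1].min().round(4),s[:,1].max().round(4),s[:,2].min().round(4))
E
```

```text
far -y [212  76] [294  97] size [0.0803 0.0196] c [0.4982 0.2857] 15.772185325622559
   z [-0.0001  0.0382  0.0458]
near +y [212 130] [294 150] size [0.0835 0.02  ] c [0.4842 0.3352] 15.760554313659668
   z [-0.0009  0.0361  0.0457]
spacing 0.05149965282751676 axis 105.81469381684595 mid [0.49121878 0.31047177]
foot ((0.4891141653060913, 0.32085227966308594), (0.0864187628030777, 0.10753299295902252), 16.086671829223633)
stop 296 [0.46179704 0.35019349 0.04603502] [0.49156018 0.37143682 0.0581397 ] [0.47693967 0.36000248 0.05338203]
roller tool x range [ 0.01621424 -0.01121039  0.00519203] [0.04303384 0.01044391 0.02244676]
0.02 -0.0107 0.0104 0.0052
0.025 -0.0112 0.0103 0.0059
0.03 -0.0111 0.0103 0.0058
0.035 -0.0078 0.0087 0.0089
0.04 -0.006 0.0053 0.0109
```

```bash
python3 - <<'E'
from h import *
d=np.load("w2.npz");P=d["P"].copy();P[180:]=np.nan
a=np.radians(16.09);R2=np.array([[np.cos(a),np.sin(a)],[-np.sin(a),np.cos(a)]])
L=(P[...,:2]-[.4891,.3209])@R2.T; z=P[...,2]
for y0 in(-27,27):
    k=(abs(L[...,1]*1e3-y0)<8)&(z>.02)&(abs(L[...,0])<.03); 
    k2=k&(z>.04); print(y0,k.sum(),"y range",np.percentile(L[k][:,1],[3,97]).round(4),"x range",np.percentile(L[k][:,0],[1,99]).round(4))
    k=(abs(L[...,1]*1e3-y0)<3)&(z>.015)&(z<.05)
    x=L[...,0][k]; zz=z[k]
    s1=(x<-.004)&(x>-.015); s2=(x>.004)&(x<.015); b1=np.polyfit(x[s1],zz[s1],1); b2=np.polyfit(x[s2],zz[s2],1)
    print("  slopes",b1,b2,"valley x",(b2[1]-b1[1])/(b1[0]-b2[0]))
k=(z>.046)&(z<.065)&(abs(L[...,0])<.02)&(L[...,1]>.03); print("stop L",np.percentile(L[k],[2,50,98],axis=0).round(4).tolist())
E
```

```text
Traceback (most recent call last):
IndexError: index -1 is out of bounds for axis 0 with size 0
```

```bash
python3 - <<'E'
from h import *
d=np.load("w2.npz");P=d["P"].copy();P[180:]=np.nan
a=np.radians(16.0);R2=np.array([[np.cos(a),np.sin(a)],[-np.sin(a),np.cos(a)]])
L=(P[...,:2]-[.4916,.3105])@R2.T; z=P[...,2]
for y0 in(-27,27):
    k=(abs(L[...,1]*1e3-y0)<12)&(z>.03)&(z<.05)&(abs(L[...,0])<.03)
    print(y0,k.sum(),"y pct",np.percentile(L[k][:,1],[3,25,75,97]).round(4),"x",np.percentile(L[k][:,0],[1,99]).round(4))
    k=(abs(L[...,1]*1e3-np.median(L[k][:,1])*1e3)<3)&(z>.015)&(z<.05)
    x=L[...,0][k]; zz=z[k]
    s1=(x<-.005)&(x>-.016); s2=(x>.005)&(x<.016); b1=np.polyfit(x[s1],zz[s1],1); b2=np.polyfit(x[s2],zz[s2],1)
    xv=(b2[1]-b1[1])/(b1[0]-b2[0]); print("  slopes",b1,b2,"valley x,z",xv,np.polyval(b1,xv))
k=(z>.046)&(z<.065)&(abs(L[...,0])<.02)&(L[...,1]>.02); print("stop L",np.percentile(L[k],[1,50,99],axis=0).round(4).tolist())
E
```

```text
-27 499 y pct [-0.0317 -0.0298 -0.0255 -0.0246] x [-0.0295  0.0296]
  slopes [-0.69740396  0.02795641] [0.94288446 0.02616101] valley x,z 0.0010945641054703253 0.027193053173930695
27 433 y pct [0.0211 0.0229 0.0271 0.0289] x [-0.0295  0.0295]
  slopes [-1.04094584  0.02597463] [0.99903953 0.0261682 ] valley x,z -9.488700335751655e-05 0.026073404052073066
stop L [[-0.014, 0.0417], [-0.0002, 0.0515], [0.0148, 0.0596]]
```

The fixture checks out: valley depth is 26.1 mm against 26.04 expected, with the stop face and blocks in agreement. Origin is about (.4922,.3093) and yaw 16°. I'll lay the roller 5 mm short of the stop.

```bash
python3 -c "
from h import *
to(.4936,.3045,.1,-74)"
```

```text
tool shift [0.0848 0.001  0.1006] turn -0.21 dist 0.132 clock 13.875 F [ 0.1 -0.6 -2.6]
```

In the tool's units: 0.1 m / 0.4 = 0.25, 0.0848 m / 0.4 = 0.212, -0.2 degrees / 180 = -0.0011.

```bash
echo '{"increments":[[0.1,0.0025,0,-0.0011,0],[0.212,0.0025,0.05,-0.0011,0],[0.212,0.0025,0.175,-0.0011,0],[0.212,0.0025,0.25,-0.0011,0],[0.212,0.0025,0.25,-0.0011,0],[0.212,0.0025,0.25,-0.0011,0]]}' | python3 -m pendant; python3 -c "
from h import *
to(.4936,.3045,.061,-74)"
```

```text
clock: 14.62
tool_pos: [0.4945, 0.3058, 0.1022]
orientation: [-179.9, 0.0, -74.0]
force: [-0.5, 0.5, -1.6]
opening: 0.0212
gripper_force: 29.9
tool shift [0.001  0.0013 0.0412] turn 0.04 dist 0.041 clock 14.625 F [-0.5  0.5 -1.6]
```

In the tool's units: 0.035 m / 0.4 = 0.0875, 0.033 m / 0.4 = 0.0825.

```bash
echo '{"increments":[[0.0005,0,0.05,0,0],[0.0005,0,0.0825,0,0],[0.0005,0,0.0875,0,0],[0.0005,0,0.0875,0,0],[0.0005,0,0.0875,0,0]]}' | python3 -m pendant; python3 -c "
from h import *
to(.4936,.3045,.061,-74)"
```

```text
clock: 15.25
tool_pos: [0.4941, 0.3057, 0.0665]
orientation: [-179.9, 0.0, -73.9]
force: [0.1, 0.3, -1.7]
opening: 0.0214
gripper_force: 29.9
tool shift [0.0011 0.0008 0.0055] turn 0.05 dist 0.006 clock 15.25 F [ 0.1  0.3 -1.7]
```

In the tool's units: 0.004 m / 0.4 = 0.01, 0.002 m / 0.4 = 0.005.

```bash
echo '{"increments":[[0.002,0.0018,0.005,0,0],[0.002,0.0018,0.01,0,0],[0.002,0.0018,0.01,0,0]]}' | python3 -m pendant; python3 -c "
from h import *
to(.4936,.3045,.061,-74)"
```

```text
clock: 15.62
tool_pos: [0.4932, 0.3043, 0.0616]
orientation: [180.0, -0.0, -74.0]
force: [-0.6, -0.0, -2.3]
opening: 0.0209
gripper_force: 29.9
tool shift [-0.0001 -0.0004  0.0006] turn 0.04 dist 0.001 clock 15.625 F [-0.6 -0.  -2.3]
```

In the tool's units: 0.0007 m / 0.4 = 0.0018.

```bash
echo '{"increments":[[0,0,0.0018,0,0],[0,0,0.0018,0,0],[0,0,0.0018,0,0]]}' | python3 -m pendant|grep -E "pos|force:"; echo '{"increments":[[0,0,0.0013,0,0],[0,0,0.0013,0,0]]}' | python3 -m pendant|grep -E "pos|force:"
```

```text
tool_pos: [0.4933, 0.3044, 0.0611]
force: [0.6, -0.5, -2.3]
gripper_force: 29.9
tool_pos: [0.4933, 0.3044, 0.0605]
force: [0.5, -0.4, -1.3]
gripper_force: 29.9
```

In the tool's units: -0.08 m / 0.4 = -0.2, -0.03 m / 0.4 = -0.075.

```bash
echo '{"increments":[[0,0,0,0,0.036],[0,0,0,0,0.036],[0,0,0,0,0.036],[0,0,-0.075,0,0.036],[0,0,-0.2,0,0.036],[0,0,-0.2,0,0.036]]}' | python3 -m pendant; python3 - <<'E'
from h import *
to(.4936-.0276*2.5,.3045+.0961*.4,.14); w=snap("wrist"); roller(w,.4936,.3045,106,.0416)
E
```

```text
clock: 17.0
tool_pos: [0.4952, 0.3062, 0.1449]
orientation: [-179.6, 0.2, -73.9]
force: [-0.2, 0.5, 0.9]
opening: 0.0362
gripper_force: 0.0
tool shift [-0.0548  0.0577  0.0047] turn 0 dist 0.08 clock 17.0 F [-0.2  0.5  0.9]
s -0.0432 pt [0.4982 0.2609]
s 0.0358 pt [0.4893 0.3405]
s 0 pt [0.4934 0.3044]
axis 96.34 width 0.0212 z [0.0499 0.053 ]
```

```bash
python3 -c "
from h import *
to(.5096,.2487,.061,-74)"
```

```text
tool shift [0.0589 0.0011 0.0816] turn 0.05 dist 0.101 clock 17.05 F [-0.   0.6 -0.7]
```

Careful with the scale: shifts go in shares of 0.4 m and turns go in shares of 180 degrees. That gives: 0.08 m / 0.4 = 0.2, 0.03 m / 0.4 = 0.075.

```bash
echo '{"increments":[[0.075,0.0025,0,0,0],[0.1475,0.0025,0,0,0],[0.1475,0.0025,0,0,0],[0.1475,0.0025,0.1,0,0],[0.1475,0.0025,0.1875,0,0],[0.1475,0.0025,0.2,0,0],[0.1475,0.0025,0.2,0,0],[0.1475,0.0025,0.2,0,0]]}' | python3 -m pendant; python3 - <<'E'
from h import *
to(.5096,.2487,.061,-74)
w=snap("wrist"); save(w,"w3.png")
E
```

```text
clock: 18.05
tool_pos: [0.5094, 0.2482, 0.0619]
orientation: [-179.9, 0.0, -73.9]
force: [-0.5, -0.8, 0.1]
opening: 0.0005
gripper_force: 0.0
tool shift [-0.0004 -0.0004  0.0009] turn 0.07 dist 0.001 clock 18.05 F [-0.5 -0.8  0.1]
```

In the tool's units: -0.003 m / 0.4 = -0.0075, -0.0015 m / 0.4 = -0.0038.

```bash
echo '{"increments":[[-0.0038,0,0,0,0],[-0.0075,0,0,0,0],[-0.0075,0,0,0,0]]}' | python3 -m pendant|grep -E "pos|e:"; for i in 1; do echo '{"increments":[[-0.0025,0,0,0,0],[-0.005,0,0,0,0],[-0.005,0,0,0,0]]}' | python3 -m pendant|grep -E "pos|e:"; echo '{"increments":[[-0.0025,0,0,0,0],[-0.0025,0,0,0,0]]}' | python3 -m pendant|grep -E "pos|e:";  echo '{"increments":[[-0.0025,0,0,0,0],[-0.0025,0,0,0,0]]}' | python3 -m pendant|grep -E "pos|e:"; done
```

```text
tool_pos: [0.5079, 0.2505, 0.0608]
force: [0.8, 0.1, -0.2]
gripper_force: 0.0
tool_pos: [0.5073, 0.2523, 0.0605]
force: [-0.1, -0.1, 0.5]
gripper_force: 0.0
tool_pos: [0.507, 0.253, 0.0605]
force: [0.9, -1.2, -0.4]
gripper_force: 0.8
tool_pos: [0.5067, 0.254, 0.0605]
force: [0.9, -2.4, -0.2]
gripper_force: 1.2
```

In the tool's units: -0.002 m / 0.4 = -0.005, -0.001 m / 0.4 = -0.0025.

```bash
for i in 1; do echo '{"increments":[[-0.0025,0,0,0,0],[-0.005,0,0,0,0],[-0.005,0,0,0,0]]}' | python3 -m pendant|grep -E "pos|force: \["; echo '{"increments":[[-0.0025,0,0,0,0],[-0.0025,0,0,0,0]]}' | python3 -m pendant|grep -E "pos|force: \["; done
```

```text
tool_pos: [0.5061, 0.2562, 0.0605]
force: [0.8, -2.2, -0.5]
tool_pos: [0.5058, 0.2571, 0.0605]
force: [0.8, -0.8, 0.5]
```

In the tool's units: -0.0005 m / 0.4 = -0.0013.

```bash
echo '{"increments":[[-0.0013,0,0,0,0],[-0.0013,0,0,0,0]]}' | python3 -m pendant|grep -E "pos|force: \["; echo '{"increments":[[-0.0013,0,0,0,0],[-0.0013,0,0,0,0]]}' | python3 -m pendant|grep -E "pos|force: \["
```

```text
tool_pos: [0.5057, 0.2575, 0.0605]
force: [0.1, -2.0, 0.4]
tool_pos: [0.5056, 0.2577, 0.0605]
force: [2.2, -4.2, 0.2]
```

In the tool's units: -0.0003 m / 0.4 = -0.0008.

```bash
echo '{"increments":[[-0.0008,0,0,0,0],[-0.0008,0,0,0,0]]}' | python3 -m pendant|grep -E "pos|force: \["
```

```text
tool_pos: [0.5055, 0.2577, 0.0605]
force: [2.0, -5.6, 0.9]
```

The force rose to 6 N with no advance, so the roller bears on the stop. Backing off and checking the seat.

In the tool's units: -0.14 m / 0.4 = -0.35, -0.13 m / 0.4 = -0.325.

```bash
echo '{"increments":[[0.015,0,0,0,0],[0.025,0,0,0,0],[0.025,0,-0.15,0,0],[0.025,0,-0.3,0,0],[-0.125,0,-0.35,0,0],[-0.275,0,-0.35,0,0],[-0.325,0,-0.35,0,0],[-0.325,0,-0.35,0,0]]}' | python3 -m pendant|grep -E "clock|pos|force: \["; python3 - <<'E'
from h import *
import time
to(.48,.381,.2)
w=snap("wrist"); save(w,"w4.png"); P=cloud(w)
a=np.radians(16.0);R2=np.array([[np.cos(a),np.sin(a)],[-np.sin(a),np.cos(a)]])
L=(P[...,:2]-[.4922,.3093])@R2.T; z=P[...,2]
for lo in np.arange(-.05,.05,.01):
    k=(L[...,1]>lo)&(L[...,1]<lo+.01)&(abs(L[...,0])<.013)&(z>.035)&(z<.07)
    if k.sum()>5: print(lo.round(3),k.sum(),np.percentile(L[k][:,0],[2,98]).round(4),np.percentile(z[k],95).round(4))
k=(abs(L[...,0])<.004)&(abs(L[...,1])<.06)&(z>.035)&(z<.05+.005); print(np.percentile(L[k][:,1],[1,99]))
E
```

```text
clock: 21.72
tool_pos: [0.469, 0.3844, 0.2002]
force: [0.1, -0.5, 0.7]
tool shift [ 0.0063 -0.0096  0.0002] turn 0 dist 0.011 clock 21.725 F [ 0.1 -0.5  0.7]
-0.05 42 [-0.0047  0.0059] 0.0485
-0.04 183 [-0.0106  0.0107] 0.053
-0.03 277 [-0.0127  0.0121] 0.0531
-0.02 250 [-0.0107  0.0109] 0.0532
-0.01 245 [-0.0099  0.011 ] 0.0531
0.0 226 [-0.0098  0.0111] 0.0533
0.01 225 [-0.0099  0.01  ] 0.0532
0.02 236 [-0.0122  0.0124] 0.053
0.03 162 [-0.01    0.0102] 0.0528
0.04 114 [-0.0068  0.0062] 0.0496
[-0.04216289  0.05165923]
```

View pics/w4.png

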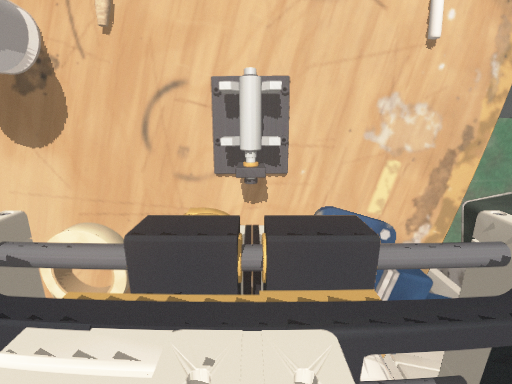

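The image shows the roller lying in both Vs (column 250), its journal against the stop at (250,158) and its top at 53 mm, level. Now for the oval roller.

In the tool's units: 0.4 m / 0.4 = 1, 0.36 m / 0.4 = 0.9, 12.5 degrees / 180 = 0.0694.

```bash
echo '{"increments":[[0.15,-0.025,0,0.0222,0.06],[0.3,-0.05,0,0.0444,0.06],[0.45,-0.075,0,0.0694,0.06],[0.6,-0.1,0,0.0694,0.06],[0.75,-0.125,0,0.0694,0.06],[0.9,-0.15,0,0.0694,0.06],[1,-0.175,0,0.0694,0.06],[1,-0.175,0,0.0694,0.06]]}' | python3 -m pendant|grep -E "clock|pos|ori"; python3 -c "
from h import *
to(.484,-.066,.12,-86.6)"
```

```text
clock: 22.78
tool_pos: [0.6477, 0.0137, 0.1999]
orientation: [179.9, -0.0, -86.8]
tool shift [0.0703 0.1679 0.0801] turn -0.16 dist 0.199 clock 22.775 F [1.1 0.6 0. ]
```

In the tool's units: 0.168 m / 0.4 = 0.42, 0.15 m / 0.4 = 0.375.

```bash
echo '{"increments":[[0.05,0.125,0,0,0.06],[0.1,0.25,0,0,0.06],[0.15,0.375,0,0,0.06],[0.175,0.42,0.1,0,0.06],[0.175,0.42,0.2,0,0.06],[0.175,0.42,0.2,0,0.06]]}' | python3 -m pendant|grep -E "clock|pos|ori"; python3 -c "
from h import *
w=snap('wrist'); roller(w,.4842,-.069,93.4); to(.4842,-.069,.061,-86.6)"
```

```text
clock: 23.52
tool_pos: [0.4814, -0.0629, 0.1188]
orientation: [179.7, -0.0, -86.5]
s -0.0429 pt [ 0.487  -0.1118]
s 0.0297 pt [ 0.4821 -0.0394]
s 0 pt [ 0.4841 -0.069 ]
axis 93.89 width 0.0258 z [0.0528 0.0548]
tool shift [ 0.0064 -0.0007  0.0595] turn 0.14 dist 0.06 clock 23.575 F [ 0.6 -0.3  0.2]
```

In the tool's units: 0.058 m / 0.4 = 0.145, 0.056 m / 0.4 = 0.14.

```bash
echo '{"increments":[[0.0125,-0.0025,0.05,0,0.06],[0.0125,-0.0025,0.1,0,0.06],[0.0125,-0.0025,0.125,0,0.06],[0.0125,-0.0025,0.14,0,0.06],[0.0125,-0.0025,0.145,0,0.06],[0.0125,-0.0025,0.145,0,0.06]]}' | python3 -m pendant|grep -E "pos|force: \[";python3 -c "
from h import *
to(.4842,-.069,.061,-86.6)"; echo '{"increments":[[0,0,0,0,0],[0,0,0,0,0],[0,0,0,0,0],[0,0,0,0,0],[0,0,0,0,0],[0,0,0,0,0]]}' | python3 -m pendant
```

```text
tool_pos: [0.4857, -0.0669, 0.063]
force: [-0.3, 0.2, -0.3]
tool shift [0.002  0.0016 0.002 ] turn 0.15 dist 0.003 clock 24.325 F [-0.3  0.2 -0.3]
clock: 25.08
tool_pos: [0.4849, -0.0671, 0.0626]
orientation: [180.0, -0.0, -86.5]
force: [-3.3, 0.2, 3.7]
opening: 0.0257
gripper_force: 30.0
```

Opening is 25.7 mm against 21.1 mm on the true one, so this is the oval. Carrying it to the dish.

In the tool's units: 0.24 m / 0.4 = 0.6, 0.18 m / 0.4 = 0.45.

```bash
echo '{"increments":[[0,0,-0.075,0,0],[0,0,-0.2,0,0],[0.15,0,-0.2,0,0],[0.3,0,-0.2,0,0],[0.45,0,-0.2,0,0],[0.6,0,-0.2,0,0],[0.6,0,-0.2,0,0],[0.6,0,-0.2,0,0]]}' | python3 -m pendant|grep -E "clock|pos|force: \[|ope";python3 - <<'E'
from h import *
w=snap("wrist"); P=cloud(w); f=w["frame"].astype(int)
k=(P[...,2]>.017)&(P[...,2]<.027)&(f.min(2)>110)&(np.hypot(P[...,0]-.49,P[...,1]+.327)<.075); p=P[k]; print("rim",len(p),p.min(0),p.max(0))
if len(p)>20:
    q=p[:,:2]; A=np.c_[2*q,np.ones(len(q))]; s=np.linalg.lstsq(A,(q**2).sum(1),rcond=None)[0]; print(s[:2],np.sqrt(s[2]+s[0]**2+s[1]**2))
to(.490,-.327,.07)
E
```

```text
clock: 26.08
tool_pos: [0.4996, -0.3067, 0.1417]
force: [-0.2, -0.3, -3.4]
opening: 0.0256
rim 2057 [ 0.42937258 -0.38679429  0.01700724] [ 0.54874695 -0.28054206  0.02527528]
[ 0.48904692 -0.32788131] 0.05664365094764728
tool shift [0.0203 0.0111 0.072 ] turn 0 dist 0.076 clock 26.125 F [ 0.4  0.  -2.7]
```

In the tool's units: 0.088 m / 0.4 = 0.22, 0.085 m / 0.4 = 0.2125.

```bash
echo '{"increments":[[0.05,0.03,0,0,0],[0.05,0.03,0.075,0,0],[0.05,0.03,0.15,0,0],[0.05,0.03,0.2125,0,0],[0.05,0.03,0.22,0,0],[0.05,0.03,0.22,0,0]]}' | python3 -m pendant|grep -E "clock|pos|force: \[|ope"; python3 -c "
from h import *
to(.489,-.328,.0415)"
```

```text
clock: 26.88
tool_pos: [0.4902, -0.3267, 0.0553]
force: [0.3, -0.3, -1.7]
opening: 0.0256
tool shift [0.0012 0.0013 0.0138] turn 0 dist 0.014 clock 26.875 F [ 0.3 -0.3 -1.7]
```

In the tool's units: 0.008 m / 0.4 = 0.02, 0.006 m / 0.4 = 0.015.

```bash
echo '{"increments":[[0,0,0.0075,0,0],[0,0,0.015,0,0],[0,0,0.02,0,0],[0,0,0.02,0,0]]}' | python3 -m pendant|grep -E "pos|force: \["; echo '{"increments":[[0,0,0.0025,0,0],[0,0,0.005,0,0],[0,0,0.005,0,0]]}' | python3 -m pendant|grep -E "pos|force: \["
```

```text
tool_pos: [0.4893, -0.3273, 0.0465]
force: [0.6, -0.1, -2.2]
tool_pos: [0.4894, -0.3273, 0.0445]
force: [-0.6, 0.3, -3.2]
```

In the tool's units: 0.001 m / 0.4 = 0.0025.

```bash
for i in 1; do echo '{"increments":[[0,0,0.0025,0,0],[0,0,0.0025,0,0]]}' | python3 -m pendant|grep -E "pos|force: \["; done; echo '{"increments":[[0,0,0.0025,0,0],[0,0,0.0025,0,0]]}' | python3 -m pendant|grep -E "pos|force: \["
```

```text
tool_pos: [0.4894, -0.3273, 0.0435]
force: [-0.1, 0.6, -1.5]
tool_pos: [0.4894, -0.3272, 0.0425]
force: [-0.2, -0.3, -1.6]
```

In the tool's units: 0.0015 m / 0.4 = 0.0038, 0.001 m / 0.4 = 0.0025.

```bash
echo '{"increments":[[0,0,0.0025,0,0],[0,0,0.0038,0,0],[0,0,0.0038,0,0]]}' | python3 -m pendant|grep -E "pos|force: \["; echo '{"increments":[[0,0,0,0,0.036],[0,0,0,0,0.04],[0,0,0,0,0.04],[0,0,0,0,0.04],[0,0,-0.1,0,0.04],[0,0,-0.25,0,0.04],[-0.125,0,-0.3,0,0.04],[-0.125,0,-0.3,0,0.04]]}' | python3 -m pendant|grep -E "clock|pos|force: \["; python3 - <<'E'
from h import *
w=snap("wrist"); save(w,"w5.png"); a=snap("top"); cv2.imwrite("pics/t5.png",cv2.resize(a["frame"][140:260,110:350],(800,400),interpolation=2)[...,::-1])
E
```

```text
tool_pos: [0.4894, -0.3273, 0.041]
force: [0.5, 0.0, -2.3]
clock: 29.62
tool_pos: [0.4872, -0.2758, 0.1636]
force: [0.0, -0.5, 0.1]
```

View pics/w5.png

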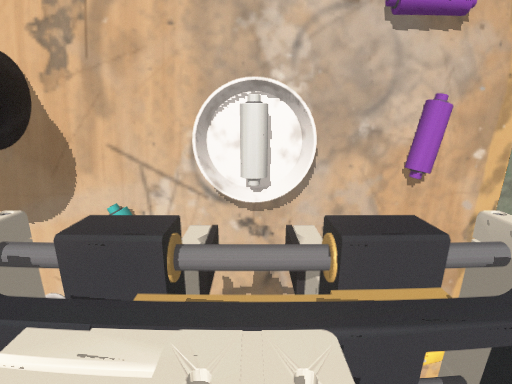

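View pics/t5.png

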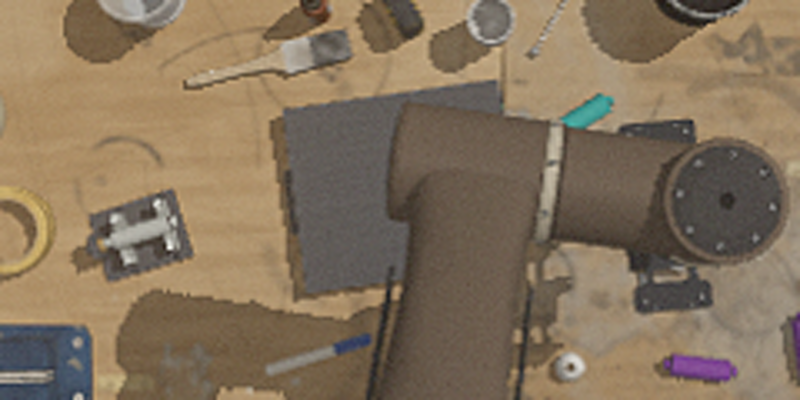

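The worn roller lies across the dish at (254,140) in the wrist view. The true roller is still in the V-blocks at (138,233) in the top view, and the gripper is clear. Handing in.

```bash
python3 -c "
from plant import job
print(job.close_job())"
```

```text
the job is handed in; nothing more can be done
None
```

Handed in at about 30 s: the left roller rolled true (steady 5 N over about 1.6 rad) and is seated in both Vs against the stop; the right one, judged oval by its width (25.7 mm in the grip against 21.1 mm) rather than by rolling it, is in the dish.

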